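# Close the blood sample transport case

### The arm

A 6-joint arm with a two-finger parallel gripper is mounted at the origin on the work surface. World frame = base frame: x ahead of the robot, y to its left, z up, the work surface at z = 0. Lengths are in m, angles in rad, forces in N, time in s.
With the tool pointing down it reaches from about 0.35 to 1 m from the base axis. Payload 7.1 kg.
Tool frame: the origin (TCP) lies midway between the tips of the shut fingers; the grasp point (between the pads) lies 19 mm behind it; z points along the fingers, y is the line along which they close (so a half turn about z gives the same grasp; the last joint's range is limited). The gripper opens to 85 mm and grips with 20 to 120 N. Pads are 22 mm wide; open, the fingers measure 114 mm over their backs; the gripper's body (76 mm by 85 mm) begins 54 mm behind the grasp point. The pads swing forward as they close: fully open they stand 13 mm farther back than shut.
Start: joints at [1.197, 0.423, 1.63, -0, 1.089, -0.019], TCP at [0.217, 0.586, 0.231] pointing down, gripper open.
Joint ranges: [-3, 3], [-0.9, 2.11], [0.09, 2.58], [-1.31, 4.45], [0.11, 2.69], [-2.54, 2.54]. Speed limits (rad/s): [2.39, 2.39, 3.01, 3.14, 3.14, 3.14].

### API

Orientations are given as a unit quaternion [x, y, z, w].
In Python, from cell import r, viewer, sign_off gives the robot as it stands.
- The arm moves only by the shell command python3 -m crank 'ROWS' [OPENING] [FORCE]. ROWS is JSON, a list of rows, each an object with "delta_pos": the shift along the tool's x, y, z in mm, a list of three; "spin": the turn about the tool's z in degrees. A call has 1 to 12 rows; each row shifts and turns the commanded pose from where the row before left it, along the tool's axes as they then stand; what a row does not reach is not made up. A row lasts 1/8 s, in which the tool goes at most 62.5 mm and 10.7 degrees, less where a joint would pass 70% of its speed; a pose out of reach is approached as far as the arm can. A call is refused whole if a number of a shift passes 62.5 or a number of a turn 10.7, either way. A call with a gripper value outside its range is refused whole. OPENING is the gripper's target within -1 to 1 (fully open at 1, half-way at 0, shut at -1), set as the call begins (- or left out, the last holds). The fingers move at their own pace and stop on an object; FORCE is the grip in N (left out, the last holds). Time passes only in rows, so rows that do not move let the fingers close. It gives the time, the measured TCP pose, the force, the opening and the grip force at its end, in the units of the state.
- r.read_state(): the state, without advancing time (a new reading comes with each control period).
- viewer.get_image(name): name is "scene" or "top"; returns the picture (384x512x3 uint8, blue, green, red); there is no depth.
- viewer.camera_model(name): a dict with "mtx" (3x3 intrinsics, pixels), "R" (3x3) and "t" (3): a world point X has camera coordinates R X + t. Camera axes: x right, y down, z forward; pixel columns grow to the right and rows downward; lengths in m; the calibration is good to about 2 mm. A picture is of the moment at which its call begins. camera_model takes no time and is no camera call.
- sign_off(): hands the job in; it is judged then, once.
Trained networks look in the newest picture that a camera, given by its name, has taken for a name from the list of things; names that differ only in an ending like _2 or _b are one class to them, and where a whole thing is asked for, a point or a joint stands for the part that bears it (a point fixed in the world has none). Each returns a list of dicts, best first, with "score" (0 to 1); they miss things now and then, are a little off and sometimes report something else, mostly with a low value. They report only what shows in the picture. A call takes as long as a camera call.
- viewer.silhouettes(camera, query): "mask" (384x512 bool, what is visible of it) and "xy" ([column, row] in pixels, amid what is visible of it).
The state is a dict: "clock": time; "qpos": joint angles; "qvel": joint speeds; "joint_torque": joint torques, N m; "ee_pos": TCP position; "orientation": TCP orientation; "wrist_force": force on the tool from outside, world axes, zero at the start; "moment": the same for the moment, N m; "opening": finger opening in m; "grip_force": force on a finger pad.
Only numpy, scipy, OpenCV 4.12 (cv2) and the standard library are available. Lean on these libraries where they do the work, as an engineer would, in place of code of your own. Each camera call takes 0.05 s, during which the arm holds its last target. There are 200 camera calls.

### The job

Make the blood sample case ready for transport: first fold its upright metal tube retainer down flat over the tubes, and only then swing the hinged lid fully shut over it. Just push and press with the fingertips: pick up and carry nothing, keep the case where it stands on the table, and do not disturb the things around it.

Things in the scene. Friction and masses are not known exactly. Their poses are not given: they have to be found in the camera images.
- case: Grey open sample case, 3.2 kg, loose on the table (light pushes do not shift it). 200 x 200 mm, rim 115 mm high, walls 6 mm. Origin: centre of its underside. z up; its +y side (left from the robot at yaw 0) carries the lid hinge, its -y side the retainer hinge; yaw within 0.5. Inside: red-capped tubes in the -y part (tops 83 mm above the table), a white cool brick (top 76 mm) in the +y part.
- lid (a joint): Lid angle (rad): 0 = shut, flat on the rim; pi/2 = straight up; up to 1.95 = leaning back outwards. Grey plate, 200 mm along the hinge x 200 x 14 mm, 0.45 kg. Stiff friction hinge: it stays where it is left, does not fall shut, must be pushed all the way (1 to 6 N near its free edge). Starts open at 1.6 to 1.9. The raised retainer blocks it.
- lid_hinge (a point): Middle of the lid's hinge axis (along the case's x), atop the case's +y wall: 100 mm from the case's centre, 115.5 mm above the table, in the plane of the lid's inner face. Its frame turns with the lid: the plate reaches 200 mm along its -y; +z points out of the outer face (up when shut, to the case's +y when standing), which lies 14 mm off.
- lid_edge (a point): Middle of the free edge of the lid, on the outer face (200 mm from the hinge). When open it is about 310 mm above the table; when shut it lies over the case's -y wall.
- flap (a joint): Angle of the tube retainer (rad): 0 = folded down, level, just over the tube caps; pi/2 = straight up; up to 1.85 = leaning outwards. Bare metal plate with dark round spots, 170 mm along the hinge x 120 x 5 mm, 90 g. Friction hinge: it stays where it is left; 1 to 2 N near the free edge moves it. Starts upright at 1.4 to 1.8.
- flap_hinge (a point): Middle of the retainer's hinge axis (along the case's x), inside the case's -y wall: 88 mm from the case's centre, 87.5 mm above the table. Its frame turns with the retainer: the plate reaches 120 mm along its +y; +z points out of the face to push, 5 mm off (to the case's -y when standing, up when folded: then 92.5 mm above the table, 22.5 mm below the rim).
- flap_edge (a point): Middle of the free edge of the retainer, on the face that is on top once folded (120 mm from the hinge); about 205 mm above the table when upright.
- jar: Small specimen jar with white cap, 50 mm across, 65 mm tall, beside the case's -y wall. Origin under its centre. To be left alone.
- marker: Black marker pen lying on the table just beyond the case's +x wall, 14 x 130 x 14 mm, long axis along its y. To be left alone.
- rack: Clear rack of lilac-capped tubes, 200 x 70 mm, 94 mm tall, at the robot's right. Origin under its centre. To be left alone.
- scanner: Hand scanner lying at the robot's left, 180 x 70 x 42 mm. To be left alone.
- tape: Roll of paper tape lying flat, 90 mm across, 25 mm high. To be left alone.
- labelbox: Small cardboard box, 90 x 70 x 55 mm. To be left alone.
- tub: White tub with blue cap, 84 mm across, 100 mm tall. To be left alone.

How it is judged:
On the way, in this order (a step that is already met when the one before it is completed fails the run):
1. the retainer is folded down flat (within 0.12 rad) while the lid is still open (over 1.0 rad) (value of joint flap below 0.12 rad and value of joint lid above 1 rad), for 0.2 s.
2. the lid is shut (within 0.05 rad) over the folded retainer (value of joint lid below 0.05 rad and value of joint flap below 0.12 rad), for 0.2 s.
At the end, for the whole second after the job is handed in: The retainer lies folded down (within 0.12 rad of level), the lid is fully shut over it (within 0.05 rad, about 10 mm at its free edge) and at rest, and the case stands upright within 40 mm of where it was (all of step 2 and velocity of joint lid between -0.05 and 0.05 rad/s and distance of case from where it was at the start of the episode below 0.04 m and angle between case's own z axis and vertical below 0.05 rad and linear speed of case below 0.02 m/s); the robot touches nothing.
It fails at once if the case is lifted or tipped up (by more than 15 mm or 0.15 rad) (height (world z) of case above 0.015 m or angle between case's own z axis and vertical above 0.15 rad).
It fails at once if the case is shoved more than 40 mm (distance of case from where it was at the start of the episode above 0.04 m).
It fails at once if the lid is brought over (below 0.8 rad) before the retainer is down (still above 0.3 rad) (value of joint lid below 0.8 rad and value of joint flap above 0.3 rad).
It fails at once if a thing around the case is picked up, knocked or shifted by more than 25 mm (distance of any of jar, marker, rack, scanner, tape, labelbox, tub from where it was at the start of the episode above 0.025 m).
It also fails if it takes over 51 s, if anything falls off the work surface, if the arm or the gripper's body presses on something with over 40 N, if the wrist force passes 120 N, or if a joint passes its speed limit or range.

## Working session

There is one attempt and no reset: what is moved stays moved. The work goes in short steps, Python scripts to look and compute and a shell command to move; the robot and the scene stay as the last step left them, time stands still between calls to the robot, and variables do not carry over. Pictures are saved under pics/ and viewed, at most 10 in all, crops included, and the job is handed in when it is done.

```bash
ls; mkdir -p pics
python3 - <<'E'
from cell import r, viewer
import cv2,numpy as np
ims=[viewer.get_image(n) for n in("scene","top")]
cv2.imwrite("pics/a.png",ims[0]);cv2.imwrite("pics/b.png",ims[1])
s=r.read_state();print(s)
for n in("scene","top"):
    m=viewer.camera_model(n);print(n,m)
    for q in("case","lid","flap","jar","marker"):
        for d in viewer.silhouettes(n,q)[:2]:
            c=max(cv2.findContours(d["mask"].astype("uint8"),0,1)[0],key=cv2.contourArea)
            print(q,round(d["score"],2),np.round(d["xy"]),cv2.approxPolyDP(c,3,True)[:,0].tolist())
E
```

```text
pics
{'clock': 0.1, 'qpos': array([ 1.19697131e+00,  4.23804596e-01,  1.63062944e+00, -2.82678026e-05,
        1.08860234e+00, -1.90228183e-02]), 'qvel': array([ 0.00017803, -0.00323834, -0.00290181,  0.00227781,  0.00231578,
        0.00018888]), 'joint_torque': array([-1.74358797e-04, -5.58426046e+01, -2.82445496e+01, -1.32824298e-04,
        2.94043974e-03,  3.22358358e-05]), 'ee_pos': array([0.21693878, 0.58560023, 0.23059211]), 'orientation': array([ 1.76465555e-01,  9.84306551e-01, -7.10421237e-04, -1.28603464e-04]), 'wrist_force': array([-0.95083996,  0.74823576, -0.0195906 ]), 'moment': array([-0.04466053,  0.00959204, -0.00976225]), 'grip_force': 0.0, 'opening': 0.08517003281188998}
scene {'mtx': array([[455.04687861,   0.        , 249.81937319],
       [  0.        , 455.04687861, 186.77046412],
       [  0.        ,   0.        ,   1.        ]]), 'R': array([[ 0.88851171,  0.45879137, -0.00757707],
       [ 0.28019631, -0.55556695, -0.78283803],
       [-0.3633689 ,  0.6934377 , -0.6221794 ]]), 't': array([-0.48115442, -0.0547797 ,  1.73413703])}
case 0.91 [250. 160.] [[23
[... 983 characters left out ...]
 182], [146, 177], [160, 255], [213, 249], [222, 252], [263, 237], [268, 221]]
lid 0.69 [169. 219.] [[147, 177], [160, 256], [197, 251], [185, 184]]
lid 0.46 [ 98. 251.] [[94, 230], [77, 240], [81, 251], [91, 256], [99, 284], [106, 289], [113, 282], [101, 252], [105, 244], [102, 233]]
flap 0.94 [260. 199.] [[254, 168], [249, 177], [260, 227], [265, 230], [269, 224]]
flap 0.25 [169. 215.] [[145, 178], [160, 256], [197, 251], [184, 183]]
jar 0.46 [277. 193.] [[277, 184], [271, 190], [272, 197], [283, 200], [287, 188]]
jar 0.42 [158. 131.] [[153, 131], [148, 139], [151, 151], [161, 156], [172, 154], [177, 147], [174, 134], [164, 128]]
marker 0.51 [219. 167.] [[241, 164], [202, 169], [210, 171]]
```

View pics/a.png

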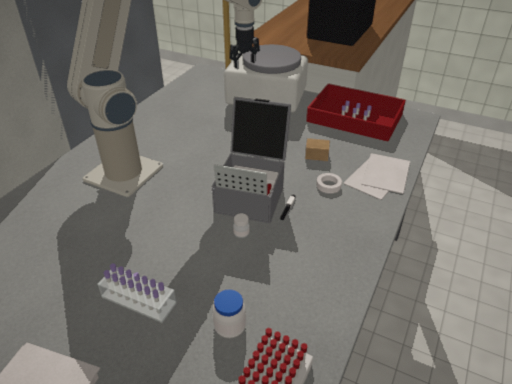

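View pics/b.png

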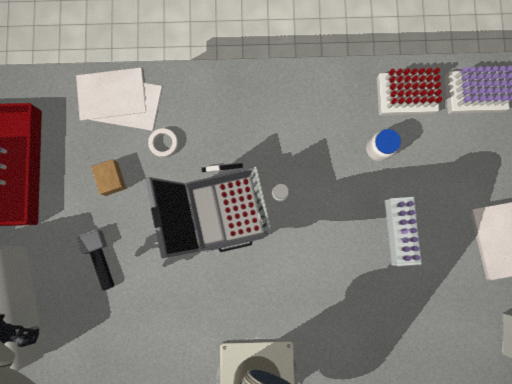

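The views show the case with its lid at scene (260,124) / top (172,216), and the upright flap at scene (240,178) / top (261,199). The jar is at top (280,192) and the marker at top (222,167). Next I fit the case pose and both angles to the corners.

```bash
cat > h.py <<'E'
import numpy as np,cv2
from cell import r,viewer
CM={n:viewer.camera_model(n) for n in("scene","top")}
def proj(n,X):
    m=CM[n];p=(np.asarray(X)@m["R"].T+m["t"])@m["mtx"].T
    return p[...,:2]/p[...,2:]
def W(p,X):
    c,s=np.cos(p[2]),np.sin(p[2]);X=np.asarray(X,float)
    return X@np.array([[c,s,0],[-s,c,0],[0,0,1]])+[p[0],p[1],0]
def lid(a,x,d,h=0): return [x,.1-d*np.cos(a)+h*np.sin(a),.1155+d*np.sin(a)+h*np.cos(a)]
def flap(a,x,d,h=0): return [x,-.088+d*np.cos(a)-h*np.sin(a),.0875+d*np.sin(a)+h*np.cos(a)]
def model(p):
    L=[lid(p[3],-.1,.2),lid(p[3],.1,.2),lid(p[3],-.1,.0),lid(p[3],.1,.0)]
    F=[flap(p[4],-.085,.12,.0025),flap(p[4],.085,.12,.0025)]
    B=[[-.1,-.1,0],[.1,-.1,0],[-.1,-.1,.115]]
    return W(p,L+F+B)
E
cat > fit.py <<'E'
from h import *
from scipy.optimize import least_squares
N=np.nan
obs={"scene":[[235,97],[289.5,105],[N,N],[N,N],[214.5,166],[267,172],[213,210],[268,219],[N,N]],
"top":[[160,256],[147,177],[197,251],[185,184],[269,224],[256,168],[N,N],[N,N],[267,237]]}
f=lambda p:np.nan_to_num(np.concatenate([(proj(n,model(p))-np.array(obs[n])).ravel() for n in obs]))
s=least_squares(f,[.5,.07,.15,1.75,1.6],loss="soft_l1",x_scale=[.1,.1,.1,.1,.1])
print(s.x);print(np.round(f(s.x).reshape(2,-1,2),1).tolist())
np.save("p.npy",s.x)
for n,box in(("scene",(190,85,140,160)),("top",(135,150,160,120))):
    im=viewer.get_image(n);x,y,w,h=box;im=cv2.resize(im[y:y+h,x:x+w],None,fx=3,fy=3)
    q=np.concatenate([proj(n,model(s.x)),proj(n,W(s.x,[[a,b,.115] for a in(-.1,.1) for b in(-.1,.1)]))])
    for u in q: cv2.circle(im,tuple(np.int32((u-[x,y])*3+1)),3,(0,255,0),1)
    cv2.imwrite(f"pics/o_{n}.png",im)
a,b=cv2.imread("pics/o_scene.png"),cv2.imread("pics/o_top.png")
c=np.zeros((480,900,3),np.uint8);c[:480,:420]=a;c[:360,420:]=b;cv2.imwrite("pics/o.png",c[:,:][:, :900] if 0 else cv2.resize(c,(800,427)))
# jar
from scipy.optimize import least_squares as ls
j=ls(lambda v:np.concatenate([proj("top",[*v,.06])-[280,192],proj("scene",[*v,.033])-[240.5,225]]),[.5,0]).x
print("jar",j,"in case frame",(np.array([[np.cos(s.x[2]),np.sin(s.x[2])],[-np.sin(s.x[2]),np.cos(s.x[2])]])@(j-s.x[:2])))
E
python3 fit.py
```

```text
[0.49852402 0.07896427 0.17972418 1.89328848 1.70585279]
[[[-0.3, -1.3], [2.1, -1.6], [0.0, 0.0], [0.0, 0.0], [-1.9, -2.2], [-1.8, 1.0], [-0.3, 1.1], [1.2, 3.4], [0.0, 0.0]], [[1.2, 1.4], [-0.6, -0.6], [0.3, 0.1], [-0.9, -1.7], [-0.0, 5.6], [-0.3, -0.8], [0.0, 0.0], [0.0, 0.0], [-0.3, -0.5]]]
jar [ 0.55119624 -0.08376959] in case frame [ 0.02273382 -0.1695283 ]
```

View pics/o.png

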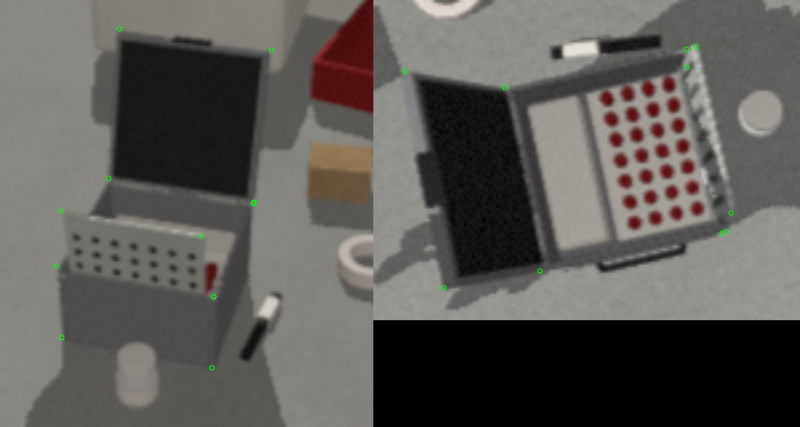

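The fit holds to a few mm: case at (0.499, 0.079), yaw 0.18, lid about 1.89, flap about 1.70. After +59.4° of spin the tool axes become [case +y, case +x, down]. I'll raise, shut the fingers and spin.

```bash
cat > st.py <<'E'
from h import *
from scipy.spatial.transform import Rotation as R
p=np.load("p.npy");s=r.read_state();d=s["ee_pos"][:2]-p[:2];c,k=np.cos(p[2]),np.sin(p[2])
Rm=R.from_quat(s["orientation"]).as_matrix()
print("t",s["clock"],"case xyz mm",np.round(1e3*np.array([c*d[0]+k*d[1],-k*d[0]+c*d[1],s["ee_pos"][2]]),1),"toolx yaw-case y deg",np.round(np.degrees(np.arctan2(Rm[1,0],Rm[0,0])-p[2])-90,2),"F",np.round(s["wrist_force"],1),"q",np.round(s["qpos"],2))
E
python3 -m crank '[{"delta_pos":[0,0,-28],"spin":9.9},{"delta_pos":[0,0,-28],"spin":9.9},{"delta_pos":[0,0,-28],"spin":9.9},{"delta_pos":[0,0,-28],"spin":9.9},{"delta_pos":[0,0,-28],"spin":9.9},{"delta_pos":[0,0,-28],"spin":9.9},{"delta_pos":[0,0,0],"spin":0},{"delta_pos":[0,0,0],"spin":0}]' -1 40; python3 st.py
```

```text
clock: 1.7
ee_pos: [0.2169, 0.5856, 0.3983]
orientation: [0.64, 0.768, -0.001, 0.0]
wrist_force: [0.7, -0.5, -1.2]
opening: 0.0001
grip_force: 0.0
t 1.7 case xyz mm [-186.5  548.8  398.3] toolx yaw-case y deg 0.12 F [ 0.7 -0.5 -1.2] q [1.2  0.29 1.45 0.   1.41 1.02]
```

```bash
python3 -m crank '[{"delta_pos":[-59,15,0],"spin":0},{"delta_pos":[-59,15,0],"spin":0},{"delta_pos":[-59,15,0],"spin":0},{"delta_pos":[-59,15,0],"spin":0},{"delta_pos":[-59,15,0],"spin":0},{"delta_pos":[-59,15,0],"spin":0},{"delta_pos":[-59,15,0],"spin":0},{"delta_pos":[-59,15,0],"spin":0},{"delta_pos":[-59,15,0],"spin":0},{"delta_pos":[-59,15,0],"spin":0},{"delta_pos":[-59,15,0],"spin":0},{"delta_pos":[-59,15,0],"spin":0}]'; python3 st.py
```

```text
clock: 3.2
ee_pos: [0.5204, -0.0804, 0.3978]
orientation: [0.64, 0.768, -0.0, -0.001]
wrist_force: [1.2, 0.8, 0.1]
opening: -0.0001
grip_force: 0.0
t 3.2 case xyz mm [  -7.  -160.7  397.8] toolx yaw-case y deg 0.08 F [1.2 0.8 0.1] q [-0.18  0.12  1.65  0.    1.37 -0.36]
```

```bash
python3 -m crank '[{"delta_pos":[0,7,38],"spin":0},{"delta_pos":[0,0,38],"spin":0},{"delta_pos":[0,0,38],"spin":0},{"delta_pos":[0,0,38],"spin":0},{"delta_pos":[0,0,38],"spin":0},{"delta_pos":[0,0,35],"spin":0},{"delta_pos":[0,0,0],"spin":0}]'; python3 st.py
python3 - <<'E'
from h import *
for a in np.arange(1.7,-.01,-.1):
    q=flap(a,0,.1,.005);print(round(a,1),np.round([1e3*q[1]-11,1e3*q[2]]))
E
```

```text
clock: 4.08
ee_pos: [0.5243, -0.0768, 0.1709]
orientation: [0.64, 0.768, -0.002, -0.003]
wrist_force: [0.3, 0.2, -0.2]
opening: 0.0003
grip_force: 0.0
t 4.075 case xyz mm [  -2.5 -157.8  170.9] toolx yaw-case y deg 0.06 F [ 0.3  0.2 -0.2] q [-0.17  0.37  1.88 -0.    0.9  -0.35]
1.7 [-117.  186.]
1.6 [-107.  187.]
1.5 [-97. 188.]
1.4 [-87. 187.]
1.3 [-77. 185.]
1.2 [-67. 183.]
1.1 [-58. 179.]
1.0 [-49. 174.]
0.9 [-41. 169.]
0.8 [-33. 163.]
0.7 [-26. 156.]
0.6 [-19. 148.]
0.5 [-14. 140.]
0.4 [ -9. 131.]
0.3 [ -5. 122.]
0.2 [ -2. 112.]
0.1 [  0. 102.]
-0.0 [ 1. 92.]
```

```bash
python3 -m crank '[{"delta_pos":[12,0,0],"spin":0},{"delta_pos":[12,0,0],"spin":0},{"delta_pos":[12,0,0],"spin":0},{"delta_pos":[12,0,0],"spin":0},{"delta_pos":[12,0,0],"spin":0},{"delta_pos":[12,0,0],"spin":0},{"delta_pos":[12,0,0],"spin":0},{"delta_pos":[12,0,0],"spin":0},{"delta_pos":[10,0,0],"spin":0},{"delta_pos":[10,0,5],"spin":0},{"delta_pos":[10,0,6],"spin":0}]'; python3 st.py
python3 - <<'E'
from h import *
im=cv2.resize(viewer.get_image("scene")[80:240,190:330],None,fx=3,fy=3)
cv2.imwrite("pics/c.png",im)
E
```

```text
clock: 5.45
ee_pos: [0.5048, 0.0474, 0.163]
orientation: [0.641, 0.768, 0.0, 0.0]
wrist_force: [0.3, -0.9, -0.1]
opening: -0.0001
grip_force: 0.3
t 5.45 case xyz mm [  0.5 -32.2 163. ] toolx yaw-case y deg -0.03 F [ 0.3 -0.9 -0.1] q [ 0.07  0.35  1.94  0.    0.85 -0.11]
```

View pics/c.png

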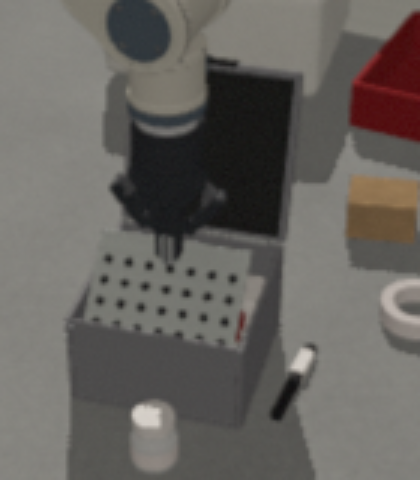

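The crop shows the flap tilted in at about 0.8 rad, with the fingertip at (170,255) on its outer face. I'll continue down the arc.

```bash
python3 -m crank '[{"delta_pos":[7,0,7],"spin":0},{"delta_pos":[7,0,8],"spin":0},{"delta_pos":[5,0,8],"spin":0},{"delta_pos":[5,0,9],"spin":0},{"delta_pos":[4,0,9],"spin":0},{"delta_pos":[3,0,10],"spin":0},{"delta_pos":[2,0,10],"spin":0},{"delta_pos":[1,0,9],"spin":0},{"delta_pos":[0,0,3],"spin":0},{"delta_pos":[0,0,0],"spin":0}]'; python3 st.py
```

```text
clock: 6.75
ee_pos: [0.499, 0.0803, 0.092]
orientation: [0.641, 0.768, 0.0, 0.0]
wrist_force: [-8.6, -0.8, 26.7]
opening: -0.0002
grip_force: 13.2
t 6.75 case xyz mm [ 0.7  1.3 92. ] toolx yaw-case y deg -0.03 F [-8.6 -0.8 26.7] q [ 0.14  0.47  1.98  0.    0.7  -0.04]
```

The flap is pressed to its stop: 27 N at z = 92 mm, and the folded top is 92.5 mm. Lifting and moving over behind the lid.

```bash
python3 -m crank '[{"delta_pos":[0,0,-15],"spin":0},{"delta_pos":[0,0,-50],"spin":0},{"delta_pos":[0,0,-60],"spin":0},{"delta_pos":[0,0,-60],"spin":0},{"delta_pos":[0,0,-60],"spin":0},{"delta_pos":[0,0,-60],"spin":0},{"delta_pos":[60,0,0],"spin":0},{"delta_pos":[60,0,0],"spin":0},{"delta_pos":[60,0,0],"spin":0},{"delta_pos":[55,0,0],"spin":0},{"delta_pos":[0,0,0],"spin":0}]'; python3 st.py;  python3 - <<'E'
from h import *
ims=[cv2.resize(viewer.get_image(n)[y:y+160,x:x+140],None,fx=2.8,fy=2.8) for n,x,y in(("scene",190,80),("top",140,130))]
cv2.imwrite("pics/d.png",np.hstack(ims))
E
```

```text
clock: 8.12
ee_pos: [0.4559, 0.3145, 0.3949]
orientation: [0.639, 0.769, 0.0, -0.0]
wrist_force: [0.7, -1.5, 0.5]
opening: -0.0003
grip_force: 0.0
t 8.125 case xyz mm [2.000e-01 2.394e+02 3.949e+02] toolx yaw-case y deg 0.23 F [ 0.7 -1.5  0.5] q [0.58 0.17 1.6  0.   1.37 0.4 ]
```

View pics/d.png

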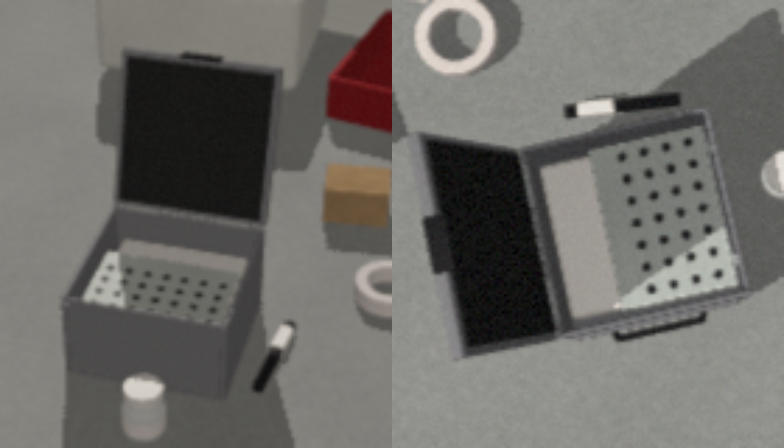

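The retainer lies flat (scene crop (170,290), top crop (670,215)) and the lid is still open, with its latch at top crop (438,243). I'll descend behind the lid.

```bash
python3 -m crank '[{"delta_pos":[0,0,30],"spin":0},{"delta_pos":[0,0,30],"spin":0},{"delta_pos":[0,0,30],"spin":0},{"delta_pos":[0,0,30],"spin":0},{"delta_pos":[-15,0,0],"spin":0},{"delta_pos":[-15,0,0],"spin":0},{"delta_pos":[-12,0,0],"spin":0},{"delta_pos":[-10,0,0],"spin":0},{"delta_pos":[-10,0,0],"spin":0},{"delta_pos":[-10,0,0],"spin":0},{"delta_pos":[-10,0,0],"spin":0},{"delta_pos":[-10,0,0],"spin":0}]'; python3 st.py
python3 - <<'E'
from h import *
for a in np.arange(1.7,-.01,-.1):
    q=lid(a,0,.17,.014);print(round(a,1),np.round([1e3*q[1]+11,1e3*q[2]]))
E
```

```text
clock: 9.72
ee_pos: [0.4741, 0.2215, 0.2764]
orientation: [0.641, 0.768, 0.002, 0.0]
wrist_force: [-0.5, 4.4, 3.4]
opening: -0.0001
grip_force: 2.3
t 9.725 case xyz mm [  1.4 144.7 276.4] toolx yaw-case y deg -0.0 F [-0.5  4.4  3.4] q [0.41 0.22 1.81 0.   1.11 0.23]
1.7 [147. 282.]
1.6 [130. 285.]
1.5 [113. 286.]
1.4 [ 96. 285.]
1.3 [ 79. 283.]
1.2 [ 62. 279.]
1.1 [ 46. 273.]
1.0 [ 31. 266.]
0.9 [ 16. 257.]
0.8 [  3. 247.]
0.7 [-10. 236.]
0.6 [-21. 223.]
0.5 [-31. 209.]
0.4 [-40. 195.]
0.3 [-47. 179.]
0.2 [-53. 163.]
0.1 [-57. 146.]
-0.0 [-59. 129.]
```

```bash
python3 -m crank '[{"delta_pos":[-14,0,0],"spin":0},{"delta_pos":[-14,0,0],"spin":0},{"delta_pos":[-14,0,0],"spin":0},{"delta_pos":[-14,0,0],"spin":0},{"delta_pos":[-14,0,0],"spin":0},{"delta_pos":[-14,0,0],"spin":0},{"delta_pos":[-14,0,3],"spin":0},{"delta_pos":[-14,0,6],"spin":0},{"delta_pos":[-14,0,9],"spin":0},{"delta_pos":[-13,0,10],"spin":0},{"delta_pos":[-13,0,11],"spin":0},{"delta_pos":[0,0,0],"spin":0}]'; python3 st.py
```

```text
clock: 11.22
ee_pos: [0.4996, 0.0702, 0.2349]
orientation: [0.641, 0.767, -0.001, -0.001]
wrist_force: [0.3, -0.6, -0.4]
opening: 0.0001
grip_force: 0.0
t 11.225 case xyz mm [ -0.5  -8.9 234.9] toolx yaw-case y deg -0.1 F [ 0.3 -0.6 -0.4] q [ 0.12  0.24  1.89 -0.    1.01 -0.06]
```

```bash
python3 -m crank '[{"delta_pos":[-11,0,13],"spin":0},{"delta_pos":[-10,0,14],"spin":0},{"delta_pos":[-9,0,14],"spin":0},{"delta_pos":[-7,0,16],"spin":0}]'; python3 st.py
python3 - <<'E'
from h import *
cv2.imwrite("pics/e.png",cv2.resize(viewer.get_image("scene")[80:240,190:330],None,fx=3,fy=3))
E
```

```text
clock: 11.72
ee_pos: [0.5072, 0.0343, 0.1782]
orientation: [0.641, 0.768, -0.0, 0.0]
wrist_force: [0.7, 0.1, 2.4]
opening: 0.0001
grip_force: 0.9
t 11.725 case xyz mm [  0.5 -45.5 178.2] toolx yaw-case y deg -0.03 F [0.7 0.1 2.4] q [ 0.04  0.33  1.93 -0.    0.89 -0.13]
```

View pics/e.png

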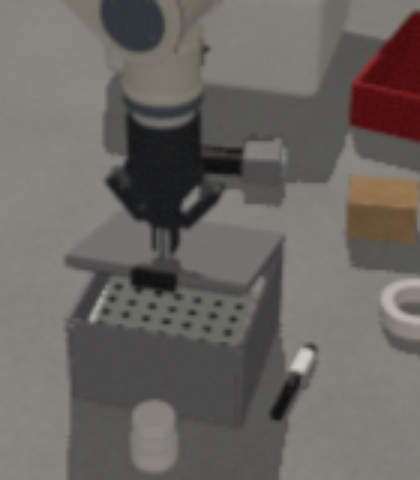

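The lid is at about 0.3 rad with the tip on its outer face at (165,245), just behind the latch (155,277). The retainer is still flat. I'll press the lid down to shut.

```bash
python3 -m crank '[{"delta_pos":[-6,0,15],"spin":0},{"delta_pos":[-4,0,15],"spin":0},{"delta_pos":[-2,0,10],"spin":0},{"delta_pos":[0,0,8],"spin":0},{"delta_pos":[0,0,3],"spin":0},{"delta_pos":[0,0,0],"spin":0},{"delta_pos":[0,0,0],"spin":0}]'; python3 st.py
```

```text
clock: 12.65
ee_pos: [0.5091, 0.023, 0.1294]
orientation: [0.641, 0.768, -0.0, 0.0]
wrist_force: [-5.6, -1.6, 15.3]
opening: -0.0
grip_force: 7.2
t 12.65 case xyz mm [  0.4 -57.  129.4] toolx yaw-case y deg -0.0 F [-5.6 -1.6 15.3] q [ 0.02  0.41  1.95 -0.    0.78 -0.16]
```

```bash
python3 -m crank '[{"delta_pos":[0,0,2],"spin":0},{"delta_pos":[0,0,0],"spin":0},{"delta_pos":[0,0,0],"spin":0}]'; python3 st.py; python3 -m crank '[{"delta_pos":[0,0,-10],"spin":0},{"delta_pos":[0,0,-50],"spin":0},{"delta_pos":[0,0,-60],"spin":0},{"delta_pos":[0,0,-60],"spin":0},{"delta_pos":[0,0,0],"spin":0},{"delta_pos":[0,0,0],"spin":0}]'; python3 st.py;python3 - <<'E'
from h import *
p=np.load("p.npy");o=[]
for n,x,y in(("scene",190,80),("top",140,130)):
    im=cv2.resize(viewer.get_image(n)[y:y+160,x:x+140],None,fx=2.8,fy=2.8)
    for u in proj(n,W(p,[lid(0,a,d,.014) for a in(-.1,.1) for d in (0,.2)])): cv2.circle(im,tuple(np.int32((u-[x,y])*2.8)),3,(0,255,0),1)
    o.append(im)
cv2.imwrite("pics/f.png",np.hstack(o))
E
```

```text
clock: 13.02
ee_pos: [0.5092, 0.023, 0.1293]
orientation: [0.641, 0.768, -0.0, 0.0]
wrist_force: [-12.0, -1.4, 35.8]
opening: 0.0001
grip_force: 17.9
t 13.025 case xyz mm [  0.5 -57.  129.3] toolx yaw-case y deg 0.0 F [-12.   -1.4  35.8] q [ 0.02  0.41  1.95 -0.    0.78 -0.16]
clock: 13.78
ee_pos: [0.5087, 0.0232, 0.3058]
orientation: [0.641, 0.768, -0.0, -0.0]
wrist_force: [-0.8, -0.2, -1.3]
opening: 0.0005
grip_force: 0.0
t 13.775 case xyz mm [  0.  -56.6 305.8] toolx yaw-case y deg -0.01 F [-0.8 -0.2 -1.3] q [ 0.02  0.17  1.81  0.    1.17 -0.16]
```

View pics/f.png

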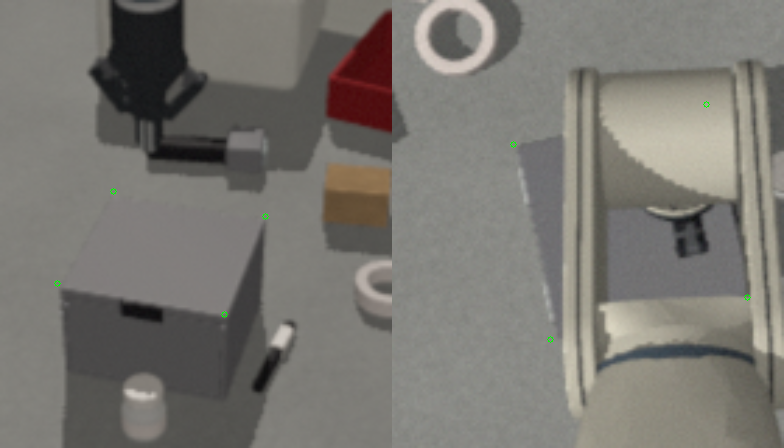

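The picture shows the lid flat on the rim (scene crop corners (60,285), (222,315)), with the jar and marker in place and the robot clear. The press also hit a hard stop at z = 129.3 mm, the shut height. Handing in.

```bash
python3 -c "
from cell import sign_off
print(sign_off())"
```

```text
the job is handed in; nothing more can be done
None
```

The retainer is folded flat and the lid is shut over it, with the case where it stood and the jar and marker undisturbed; the job was handed in at about 14 s, but no verdict came back.

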